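# Find the box lid that binds

## Robot

A 7-joint arm with a two-finger parallel gripper is mounted at the origin on the work surface. World frame = base frame: x ahead of the robot, y to its left, z up, the work surface at z = 0. Lengths are in m, angles in rad, forces in N, time in s.
With the tool pointing down it reaches from about 0.425 to 0.95 m from the base axis. Payload 16.7 kg.
Tool frame: the origin (TCP) lies midway between the tips of the shut fingers; the grasp point (between the pads) lies 19 mm behind it; z points along the fingers, y is the line along which they close (so a half turn about z gives the same grasp; the last joint's range is limited). The gripper opens to 94 mm and grips with 3 to 60 N. Pads are 16 mm wide; open, the fingers measure 119 mm over their backs; the gripper's body (75 mm by 177 mm) begins 78 mm behind the grasp point.
Start: joints at [0.993, 0.426, 0.074, 1.606, -0.034, 1.111, -0.067], TCP at [0.281, -0.614, 0.205] pointing down, gripper open.
Joint ranges: [-2.85, 2.85], [-0.5, 2.14], [-1.23, 1.37], [0.21, 2.46], [-1.02, 4.16], [0.16, 2.05], [-2.73, 2.73]. Speed limits (rad/s): [1.89, 1.89, 2.39, 2.39, 3.01, 3.01, 3.01].

## Interface

Orientations are given as [roll, pitch, yaw] about the fixed x, y, z axes, in that order (R = Rz(yaw) Ry(pitch) Rx(roll)).
In Python, from workcell import env, eyes, finish_job gives the robot as it stands.
- The arm moves only by the shell command python3 -m creep 'ROWS' [FORCE]. ROWS is text: rows parted by semicolons, each of 7 numbers parted by spaces: the shift along the tool's x, y, z scaled (see below), then the turn, a rotation vector about the tool's x, y, z scaled (see below), then the closure, from -1 (fully open) to 1 (shut). A call has 1 to 20 rows; each row shifts and turns the commanded pose from where the row before left it, along the tool's axes as they then stand; what a row does not reach is not made up. The controller multiplies each number of a shift by 800 mm and each number of a turn by 4 degrees. A row lasts 1/10 s, in which the tool goes at most 50 mm and 8.59 degrees, less where a joint would pass 70% of its speed; a pose out of reach is approached as far as the arm can. A call with a number of a shift or a turn outside -1 to 1 is refused whole. A call with a gripper value outside its range is refused whole. The fingers move at their own pace and stop on an object; FORCE is the grip in N (left out, the last holds). Time passes only in rows, so rows that do not move let the fingers close. It gives the time, the measured TCP pose, the force, the opening and the grip force at its end, in the units of the state.
- env.get_obs(): the state, without advancing time (a new reading comes with each control period).
- eyes.read_camera(name): name is "scene" or "top" or "wrist"; returns a dict with "color" (480x640x3 uint8, red, green, blue), "mtx" (3x3 intrinsics, pixels), "rvec" (rotation vector, rad) and "tvec" (3), from world to camera coordinates, as OpenCV has them. Camera axes: x right, y down, z forward; pixel columns grow to the right and rows downward; lengths in m; the calibration is good to about 2 mm. A picture is of the moment at which its call begins. There is no depth.
- finish_job(): hands the job in; it is judged then, once.
The state is a dict: "t": time; "q": joint angles; "dq": joint speeds; "joint_efforts": joint torques, N m; "tcp_pos": TCP position; "ee_rot": TCP orientation; "contact_force": force on the tool from outside, world axes, zero at the start; "torque": the same for the moment, N m; "gripper_width": finger opening in m; "grip_force": force on a finger pad.
Only numpy, scipy, OpenCV 4.12 (cv2) and the standard library are available. Lean on these libraries where they do the work, as an engineer would, in place of code of your own. Each camera call takes 0.05 s, during which the arm holds its last target. There are 200 camera calls.

## Task

Two varnished boxes stand on the finishing bench and the lid of one of them binds part-way. Swing each lid by its handle, gently, until it is either wide open or you feel it begin to bind, and do not force it past that. Finish with the lid that binds fully shut and the free lid wide open, without flinging or slamming a lid and without disturbing the other things on the bench.

Things in the scene. Friction and masses are not known exactly. Their poses are not given: they have to be found in the camera images.
- box_a: Fixed wooden box with a black-varnished lid; its twin looks just the same. Origin: centre of the underside, on the bench. 205 mm deep (x), 150 wide (y), 80 high under the lid; x points from the handle (front) to the hinge (rear). The rear 60 mm, behind the hinge, is a closed rail, 88 mm high, that hides the hinge. Which lid binds is not known beforehand and cannot be seen.
- box_b: Fixed wooden box with a black-varnished lid; its twin looks just the same. Origin: centre of the underside, on the bench. 205 mm deep (x), 150 wide (y), 80 high under the lid; x points from the handle (front) to the hinge (rear). The rear 60 mm, behind the hinge, is a closed rail, 88 mm high, that hides the hinge. Which lid binds is not known beforehand and cannot be seen.
- hinge_a (a point): Middle of this box's hinge axis, which runs along the box's y, 42.5 mm behind the box's origin and 80 mm above the bench. In the hinge that binds, from some angle between 0.4 and 1.0 rad on, the resistance at the handle climbs springily by 0.4 to 1.5 N per mm of handle travel; more than about 10 N above the usual drag strains it. The other lid has even drag all the way. (Its hidden inner arm is lid_a_c0.)
- hinge_b (a point): Middle of this box's hinge axis, which runs along the box's y, 42.5 mm behind the box's origin and 80 mm above the bench. In the hinge that binds, from some angle between 0.4 and 1.0 rad on, the resistance at the handle climbs springily by 0.4 to 1.5 N per mm of handle travel; more than about 10 N above the usual drag strains it. The other lid has even drag all the way. (Its hidden inner arm is lid_b_c0.)
- handle_a (a point): Middle of the lid's handle: a round steel bar 12 mm thick along the box's y, on two posts 78 mm apart, 26 mm clear of the lid. With the lid shut it is 128 mm before and 40 mm above the hinge axis (134 mm from it), 120 mm above the bench; it moves with the lid. The 8 mm lid's front edge is 17 mm beyond the bar. The bar can turn between fingers that pinch it.
- handle_b (a point): Middle of the lid's handle: a round steel bar 12 mm thick along the box's y, on two posts 78 mm apart, 26 mm clear of the lid. With the lid shut it is 128 mm before and 40 mm above the hinge axis (134 mm from it), 120 mm above the bench; it moves with the lid. The 8 mm lid's front edge is 17 mm beyond the bar. The bar can turn between fingers that pinch it.
- lid_a (a joint): Angle of this lid, rad: 0 shut, growing as the handle rises and goes over to the rear; a stop ends it at 1.5; wide open means over 1.3, shut under 0.04. May start ajar, to 0.15. The hinge drag holds the lid where it is left. Usual force at the handle to swing the 0.17 to 0.28 kg lid: 2 to 5 N opening, up to 3 N closing.
- lid_b (a joint): Angle of this lid, rad: 0 shut, growing as the handle rises and goes over to the rear; a stop ends it at 1.5; wide open means over 1.3, shut under 0.04. May start ajar, to 0.15. The hinge drag holds the lid where it is left. Usual force at the handle to swing the 0.17 to 0.28 kg lid: 2 to 5 N opening, up to 3 N closing.
- tin_mid (a point): Bystander, leave alone: paint tin, 90 mm across, 110 high; point at its middle.
- tape_mid (a point): Bystander between the boxes, leave alone: roll of tape, 92 mm across, 24 high; point at its middle.
- sander_mid (a point): Bystander, leave alone: cork sanding block 110 x 65 x 35 mm; point at its middle.
- jar_mid (a point): Bystander, leave alone: amber glass jar, 64 mm across, 70 high; point at its middle.
- glue_mid (a point): Bystander, leave alone: glue bottle, 56 mm across, 150 high; point at its middle.
- brush_mid (a point): Bystander, leave alone: paint brush lying on the bench; its origin.
- driver_mid (a point): Bystander, leave alone: screwdriver lying on the bench; its origin.

How it is judged:
By the outcome, as a careful person would: the job done as asked, in the order asked, and still so for the second after the job is handed in, with the robot touching nothing.
It also fails if it takes over 64 s, if anything falls off the work surface, if the arm or the gripper's body presses on something with over 40 N, if the wrist force passes 120 N, or if a joint passes its speed limit or range.

## Working session

There is one attempt and no reset: what is moved stays moved. The work goes in short steps, Python scripts to look and compute and a shell command to move; the robot and the scene stay as the last step left them, time stands still between calls to the robot, and variables do not carry over. Pictures are saved under pics/ and viewed, at most 10 in all, crops included, and the job is handed in when it is done.

```bash
ls; mkdir -p pics; python3 - <<'E'
from workcell import env,eyes
import cv2,numpy as np
for n in ("scene","top"):
    c=eyes.read_camera(n); cv2.imwrite(f"pics/{n}0.png",c["color"][:,:,::-1])
    R=cv2.Rodrigues(np.array(c["rvec"],float))[0]; print(n,np.array(c["mtx"]).round(1).tolist(),(-R.T@np.array(c["tvec"]).ravel()).round(3),R.round(2).tolist())
print(env.get_obs())
E
```

```text
pics
scene [[455.1, 0.0, 319.9], [0.0, 455.1, 242.0], [0.0, 0.0, 1.0]] [ 1.191 -0.018  0.989] [[0.0, 1.0, 0.01], [0.81, 0.01, -0.59], [-0.59, 0.01, -0.81]]
top [[483.0, 0.0, 318.3], [0.0, 483.0, 229.5], [0.0, 0.0, 1.0]] [ 0.407 -0.013  1.23 ] [[-0.02, -1.0, -0.02], [-0.99, 0.02, -0.13], [0.13, 0.02, -0.99]]
{'t': 0.1, 'q': array([ 0.99247391,  0.42669098,  0.07385528,  1.6065496 , -0.03411604,
        1.11078   , -0.06707452]), 'dq': array([ 1.28742430e-03,  6.90011485e-05,  4.95232819e-04, -4.14774096e-04,
        3.59711517e-04,  4.41714315e-04,  6.39421905e-04]), 'joint_efforts': array([ 5.85655405e-03, -9.37476897e+01,  3.67565654e+00, -4.55046201e+01,
       -4.86922462e-02,  1.68958755e-02, -1.66583658e-05]), 'tcp_pos': array([ 0.28047746, -0.61353164,  0.20482843]), 'ee_rot': array([-3.14042625e+00,  7.04773466e-05,  4.28806901e-01]), 'contact_force': array([ 0.63580009, -0.3229671 ,  0.40986767]), 'torque': array([ 0.00963155, -0.00687252, -0.009456  ]), 'grip_force': 0.0, 'gripper_width': 0.0938659037822723}
```

View pics/scene0.png

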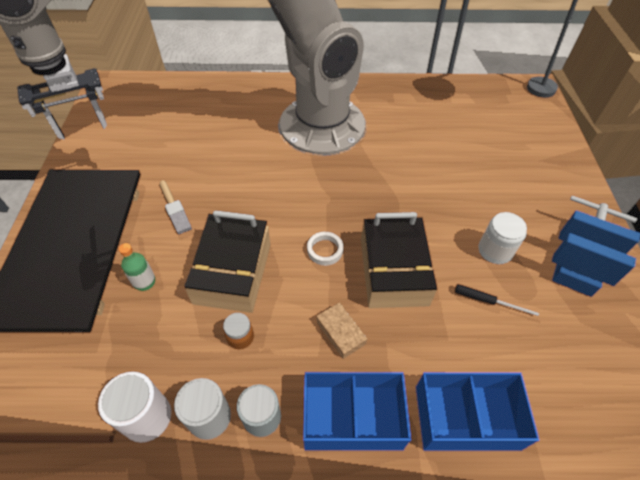

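View pics/top0.png

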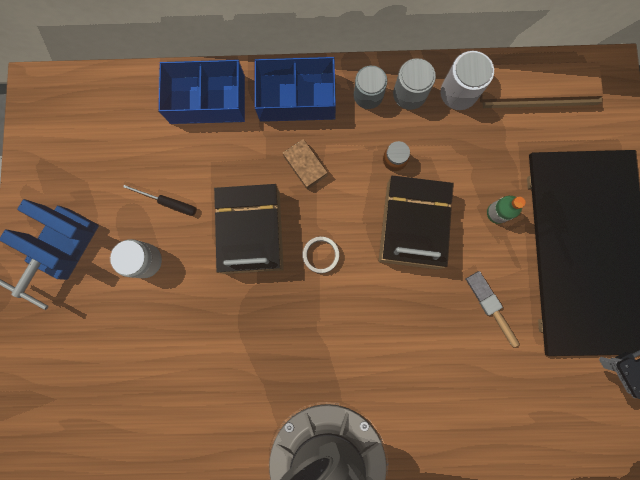

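The scene view shows the +y box with its handle at about (397,217) and the −y box with its handle at about (236,217). In the top view those handles are at (245,262) and (418,252). Both handles face the robot. I'll enlarge both views to pick the points.

```bash
python3 - <<'E'
import cv2,numpy as np
a=cv2.imread("pics/top0.png");b=cv2.imread("pics/scene0.png")
def cr(i,x,y):
    return cv2.convertScaleAbs(cv2.resize(i[y:y+100,x:x+100],(400,300*0+400),interpolation=cv2.INTER_CUBIC),alpha=1.5,beta=15)
cv2.imwrite("pics/c1.png",np.hstack([cr(a,200,178),cr(a,370,174)]))
cv2.imwrite("pics/c2.png",np.hstack([cr(b,350,206),cr(b,180,206)]))
E
```

```text
(no output)
```

View pics/c1.png

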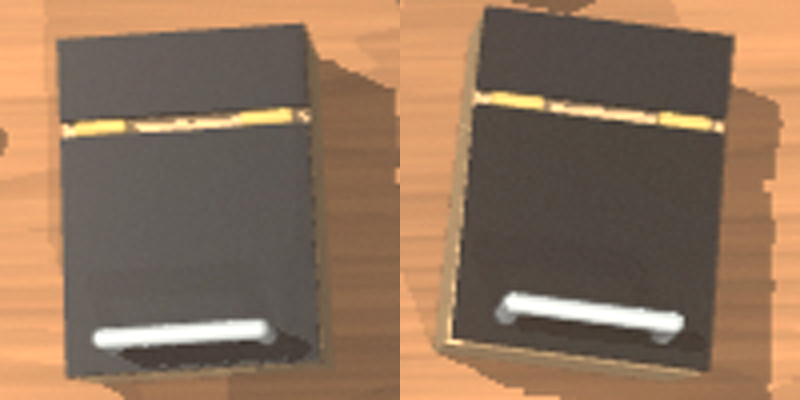

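View pics/c2.png

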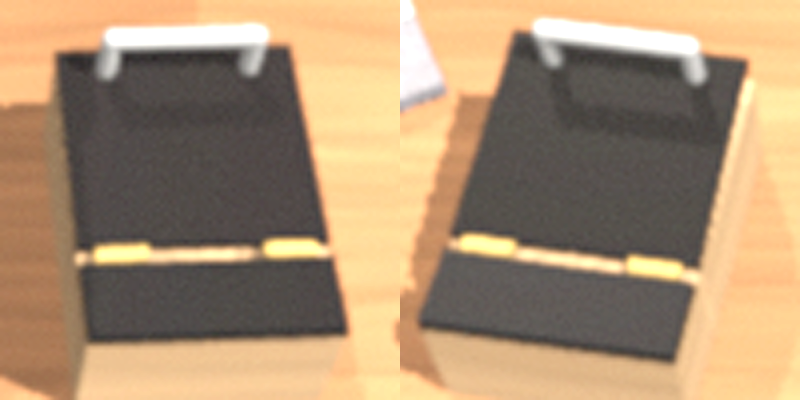

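The crops show the handles, the rail's rear corners and the lid's front corners clearly. The −y lid looks slightly ajar. I'll fit each box's pose and lid angle from both views.

```bash
cat > h.py <<'E'
import numpy as np,cv2
from scipy.optimize import least_squares
def model(p):
    x,y,yaw,th=p
    def w(v):
        c,s=np.cos(yaw),np.sin(yaw); return [x+c*v[0]-s*v[1],y+s*v[0]+c*v[1],v[2]]
    def lid(dx,yy,dz): # forward dx, up dz rotated by th about hinge
        c,s=np.cos(th),np.sin(th); return [0.0425-(dx*c-dz*s),yy,.08+dx*s+dz*c]
    return np.array([w(v) for v in [[.1025,.075,.088],[.1025,-.075,.088],lid(.128,0,.040),lid(.145,.075,.008),lid(.145,-.075,.008)]])
E
python3 - <<'E'
from h import *
from workcell import eyes
C={n:eyes.read_camera(n) for n in("top","scene")}
D={"P":{"top":((200,178),[(57,40),(305,25),(183,334),(70,378),(322,360)]),"scene":((350,206),[(346,333),(90,343),(187,38),(290,46),(57,53)])},
"N":{"top":((370,174),[(85,8),(335,37),(192,312),(50,340),(310,372)]),"scene":((180,206),[(275,360),(20,325),(216.5,37),(348,60),(115,32)])}}
for b in D:
    def f(p):
        r=[]
        for n,(o,l) in D[b].items():
            c=C[n];q=cv2.projectPoints(model(p),np.array(c["rvec"],float),np.array(c["tvec"],float),np.array(c["mtx"]),None)[0][:,0]
            r.append(q-(np.array(l)/4+np.array(o)))
        return np.concatenate(r).ravel()
    s=least_squares(f,[.6,.2 if b=="P" else -.2,0,.05],loss="soft_l1")
    print(b,s.x.round(4),"handle",model(s.x)[2].round(4)); print(f(s.x).round(1))
E
```

```text
P [0.5699 0.1805 0.0384 0.0166] handle [0.4851 0.1773 0.1221]
[-0.1 -0.6 -0.4 -0.8 -0.1  0.1 -0.9 -0.6 -0.6  0.   0.7 -1.1 -0.7 -1.7
 -1.2  0.3 -0.4  0.1 -1.  -0.2]
N [ 0.5758 -0.2284 -0.1442  0.0907] handle [ 0.4953 -0.2167  0.1314]
[-0.4 -0.7 -0.6 -0.8 -0.1  1.   0.1 -0.4 -0.5 -0.6 -0.2 -1.5 -0.9 -1.3
 -0.2  0.4  0.1 -0.2 -0.3 -0.3]
```

```bash
cat >> h.py <<'E'
from scipy.spatial.transform import Rotation as Ro
BOX={"P":[.5699,.1805,.0384],"N":[.5758,-.2284,-.1442]}
def go(target,yaw):
    "rows' units: shift in present tool axes, then turn about tool z, to reach target"
    from workcell import env
    o=env.get_obs(); R=Ro.from_euler("xyz",o["ee_rot"]).as_matrix()
    d=R.T@(np.array(target)-o["tcp_pos"])/.8
    Rt=Ro.from_euler("xyz",[np.pi,0,yaw]).as_matrix()
    print("t",round(o["t"],2),"pos",o["tcp_pos"].round(4),"rpy",o["ee_rot"].round(3),"shift",d.round(4),"turn",(np.degrees(Ro.from_matrix(R.T@Rt).as_rotvec())/4).round(3),"q7",o["q"][6].round(2))
E
python3 -m creep '.0376 -.0283 0 0 0 0 -1;.0376 -.0283 0 0 0 0 -1;.0376 -.0283 0 0 0 0 -1;.0376 -.0283 0 0 0 0 -1;.0376 -.0283 0 0 0 0 -1;.0376 -.0283 0 0 0 0 -1;.0376 -.0283 0 0 0 0 -1;.0376 -.0283 0 0 0 0 -1;.0376 -.0283 0 0 0 0 -1;.0376 -.0283 0 0 0 0 -1;.0376 -.0283 0 0 0 0 -1;.0376 -.0283 0 0 0 0 -1;0 0 0 0 0 -.95 -1;0 0 0 0 0 -.95 -1;0 0 0 0 0 -.95 -1;0 0 0 0 0 -.95 -1;0 0 0 0 0 -.95 -1;0 0 0 0 0 -.95 -1;0 0 0 0 0 -.95 -1;0 0 0 0 0 -.95 -1' 15
python3 -m creep '0 0 0 0 0 -.95 -1;0 0 0 0 0 -.95 -1;0 0 0 0 0 -.95 -1;0 0 0 0 0 -.95 -1;0 0 0 0 0 -.95 -1;0 0 0 0 0 -.95 -1;0 0 0 0 0 -.95 -1;0 0 0 0 0 0 -1'
python3 - <<'E'
from h import *
from workcell import env,eyes
go([.4953,-.2167,.205],np.pi/2-.1442)
c=eyes.read_camera("wrist");cv2.imwrite("pics/w1.png",c["color"][:,:,::-1])
m=model([*BOX["N"],.0907]);q=cv2.projectPoints(m,np.array(c["rvec"],float),np.array(c["tvec"],float),np.array(c["mtx"]),None)[0][:,0];print(q.round(0).tolist())
E
```

```text
t: 2.2
tcp_pos: [0.4958, -0.2167, 0.2054]
ee_rot: [-3.141, 0.0, 0.962]
contact_force: [0.7, -0.4, -0.4]
gripper_width: 0.0942
grip_force: 0.0
t: 3.0
tcp_pos: [0.4958, -0.2168, 0.2054]
ee_rot: [-3.141, -0.0, 1.425]
contact_force: [-0.6, -0.7, 0.3]
gripper_width: 0.0936
grip_force: 0.0
t 3.0 pos [ 0.4958 -0.2168  0.2054] rpy [-3.141 -0.     1.425] shift [-0.     -0.0007  0.0005] turn [-0.003 -0.001 -0.027] q7 0.08
[[558.0, 145.0], [528.0, 320.0], [321.0, 255.0], [294.0, 146.0], [298.0, 328.0]]
```

View pics/w1.png

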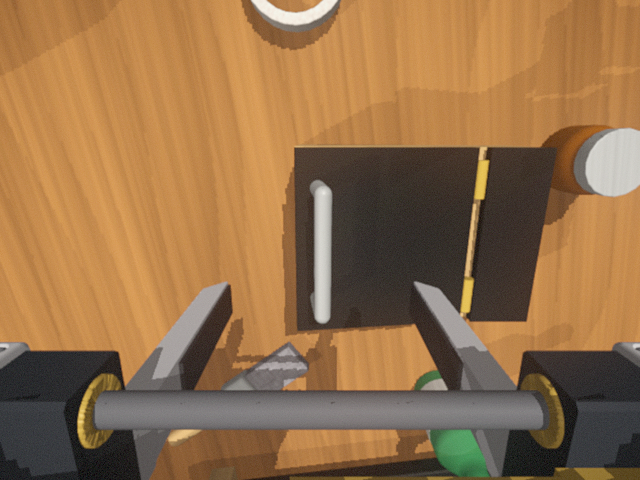

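The wrist view shows the bar centred at (322,256). The fit predicted (321,255), so I'll go down and pinch it.

```bash
python3 -m creep '0 0 .03 0 0 0 -1;0 0 .03 0 0 0 -1;0 0 .03 0 0 0 -1;0 0 .015 0 0 0 -1;0 0 .01 0 0 0 -1;0 0 0 0 0 0 0;0 0 0 0 0 0 .5;0 0 0 0 0 0 1;0 0 0 0 0 0 1;0 0 0 0 0 0 1;0 0 0 0 0 0 1;0 0 0 0 0 0 1' 20
python3 -m creep '0 0 0 0 0 0 1;0 0 0 0 0 0 1'
```

```text
t: 4.25
tcp_pos: [0.496, -0.2167, 0.1136]
ee_rot: [3.141, 0.0, 1.424]
contact_force: [0.2, 0.8, -0.1]
gripper_width: 0.0412
grip_force: 0.0
t: 4.45
tcp_pos: [0.4959, -0.2167, 0.1135]
ee_rot: [-3.141, -0.0, 1.424]
contact_force: [0.0, -0.0, 0.0]
gripper_width: 0.0253
grip_force: 0.0
```

```bash
python3 -m creep '0 0 0 0 0 0 1;0 0 0 0 0 0 1;0 0 0 0 0 0 1;0 0 0 0 0 0 1'
cat >> h.py <<'E'
BAR=.134
def st(b,n=0,step=.15):
    "lid angle from the TCP, tangential/radial force, next arc shifts (tool units, tool down)"
    from workcell import env
    o=env.get_obs(); x,y,yaw=BOX[b]; c,s=np.cos(yaw),np.sin(yaw)
    d=o["tcp_pos"]-Ro.from_euler("xyz",o["ee_rot"]).apply([0,0,.019])-[x,y,0]
    f=.0425-(c*d[0]+s*d[1]); u=d[2]-.08; ph=np.arctan2(u,f); th=ph-np.arctan2(.04,.128)
    F=o["contact_force"]; Ff=-(c*F[0]+s*F[1]); ft=-(-np.sin(ph)*Ff+np.cos(ph)*F[2]); fr=np.cos(ph)*Ff+np.sin(ph)*F[2]
    print(f"t {o['t']:.2f} th {th:.3f} r {np.hypot(f,u):.4f} side {-s*d[0]+c*d[1]:.4f} drag {ft:.2f} radial {fr:.2f} grip {o['grip_force']:.1f} w {o['gripper_width']:.4f}")
    r=np.hypot(f,u)
    R=Ro.from_euler("xyz",o["ee_rot"]).as_matrix()
    for i in range(n):
        a,e=ph+step*i,ph+step*(i+1)
        v=-r*(np.cos(e)-np.cos(a)); w=np.array([c*v,s*v,r*(np.sin(e)-np.sin(a))])
        print(f"  ->{th+step*(i+1):.3f}",(R.T@w/.8).round(4))
    return ft
E
python3 -c "
from h import *
st('N',10,.1)"
```

```text
t: 4.85
tcp_pos: [0.4972, -0.2169, 0.1137]
ee_rot: [3.139, -0.0, 1.424]
contact_force: [6.5, -1.5, -4.2]
gripper_width: 0.0113
grip_force: 20.0
t 4.85 th 0.105 r 0.1329 side 0.0001 drag 1.24 radial -7.81 grip 20.0 w 0.0113
  ->0.205 [ 0.      0.0074 -0.0149]
  ->0.305 [ 0.      0.0088 -0.0141]
  ->0.405 [ 0.      0.0102 -0.0131]
  ->0.505 [ 0.      0.0114 -0.012 ]
  ->0.605 [ 0.      0.0126 -0.0108]
  ->0.705 [ 0.      0.0136 -0.0095]
  ->0.805 [ 0.      0.0145 -0.0081]
  ->0.905 [ 0.      0.0152 -0.0066]
  ->1.005 [ 0.      0.0158 -0.0051]
  ->1.105 [ 0.      0.0162 -0.0035]
```

```bash
python3 -m creep '0 .0016 0 0 0 0 1;0 .0024 -.005 0 0 0 1;0 .0025 -.005 0 0 0 1;0 .0026 -.005 0 0 0 1;0 .0028 -.0047 0 0 0 1;0 .0029 -.0047 0 0 0 1;0 .003 -.0047 0 0 0 1' 20 | tail -0
python3 -c "
from h import *
st('N',6,.1)"
```

```text
t 5.55 th 0.306 r 0.1329 side 0.0000 drag 4.62 radial -1.92 grip 20.0 w 0.0113
  ->0.406 [ 0.      0.0102 -0.0131]
  ->0.506 [ 0.      0.0114 -0.0121]
  ->0.606 [ 0.      0.0126 -0.0109]
  ->0.706 [ 0.      0.0136 -0.0095]
  ->0.806 [ 0.      0.0145 -0.0081]
  ->0.906 [ 0.      0.0152 -0.0067]Exception ignored on flushing sys.stdout:
BrokenPipeError: [Errno 32] Broken pipe
```

```bash
cat > ck.py <<'E'
import sys; from h import st
sys.exit(st(sys.argv[1])>float(sys.argv[2]))
E
python3 -m creep '0 .0016 -.0022 0 0 0 1;0 .0017 -.0022 0 0 0 1' >/dev/null && python3 ck.py N 7.2 &&
python3 -m creep '0 .0017 -.0022 0 0 0 1;0 .0017 -.0022 0 0 0 1' >/dev/null && python3 ck.py N 7.2 &&
python3 -m creep '0 .0017 -.0022 0 0 0 1;0 .0018 -.0021 0 0 0 1' >/dev/null && python3 ck.py N 7.2 &&
python3 -m creep '0 .0019 -.002 0 0 0 1;0 .0019 -.002 0 0 0 1' >/dev/null && python3 ck.py N 7.2 &&
python3 -m creep '0 .0019 -.002 0 0 0 1;0 .0019 -.002 0 0 0 1' >/dev/null && python3 ck.py N 7.2 &&
python3 -m creep '0 .0019 -.002 0 0 0 1;0 .0019 -.002 0 0 0 1' >/dev/null && python3 ck.py N 7.2
python3 -c "
from h import *
st('N',4,.1)"
```

```text
t 5.75 th 0.337 r 0.1329 side 0.0001 drag 3.62 radial 4.61 grip 20.0 w 0.0112
t 5.75 th 0.337 r 0.1329 side 0.0001 drag 3.62 radial 4.61 grip 20.0 w 0.0112
  ->0.437 [ 0.      0.0106 -0.0128]
  ->0.537 [ 0.      0.0118 -0.0117]
  ->0.637 [ 0.      0.0129 -0.0105]
  ->0.737 [ 0.      0.0139 -0.0091]False
```

```bash
sed -i 's/sys.exit(\(.*\))$/sys.exit(int(\1))/' ck.py
python3 -m creep '0 .0017 -.0022 0 0 0 1;0 .0017 -.0022 0 0 0 1' >/dev/null && python3 ck.py N 7.2 &&
python3 -m creep '0 .0017 -.0022 0 0 0 1;0 .0018 -.0021 0 0 0 1' >/dev/null && python3 ck.py N 7.2 &&
python3 -m creep '0 .0018 -.0021 0 0 0 1;0 .0018 -.0021 0 0 0 1' >/dev/null && python3 ck.py N 7.2 &&
python3 -m creep '0 .0019 -.002 0 0 0 1;0 .0019 -.002 0 0 0 1' >/dev/null && python3 ck.py N 7.2 &&
python3 -m creep '0 .0019 -.002 0 0 0 1;0 .0019 -.002 0 0 0 1' >/dev/null && python3 ck.py N 7.2
python3 -c "
from h import *
st('N',4,.1)"
```

```text
t 5.95 th 0.369 r 0.1330 side 0.0000 drag 3.81 radial 3.88 grip 20.0 w 0.0115
t 6.15 th 0.402 r 0.1331 side -0.0000 drag 4.24 radial 4.61 grip 20.0 w 0.0115
t 6.35 th 0.435 r 0.1332 side -0.0001 drag 4.89 radial 5.70 grip 20.0 w 0.0110
t 6.55 th 0.468 r 0.1332 side -0.0001 drag 3.92 radial 8.47 grip 20.0 w 0.0113
t 6.75 th 0.502 r 0.1334 side -0.0001 drag 4.32 radial 6.58 grip 20.0 w 0.0115
t 6.75 th 0.502 r 0.1334 side -0.0001 drag 4.32 radial 6.58 grip 20.0 w 0.0115
  ->0.602 [ 0.      0.0126 -0.011 ]
  ->0.702 [ 0.      0.0136 -0.0097]
  ->0.802 [ 0.      0.0145 -0.0082]
  ->0.902 [ 0.      0.0152 -0.0068]
```

```bash
python3 -m creep '0 .0014 -.0024 0 0 0 1;0 .0015 -.0022 0 0 0 1' >/dev/null && python3 ck.py N 7.2 &&
python3 -m creep '0 .0019 -.0021 0 0 0 1;0 .0019 -.0021 0 0 0 1' >/dev/null && python3 ck.py N 7.2 &&
python3 -m creep '0 .0021 -.0018 0 0 0 1;0 .0021 -.0018 0 0 0 1' >/dev/null && python3 ck.py N 7.2 &&
python3 -m creep '0 .0022 -.0018 0 0 0 1;0 .0022 -.0017 0 0 0 1' >/dev/null && python3 ck.py N 7.2 &&
python3 -m creep '0 .0023 -.0016 0 0 0 1;0 .0023 -.0016 0 0 0 1' >/dev/null && python3 ck.py N 7.2 &&
python3 -m creep '0 .0023 -.0016 0 0 0 1;0 .0023 -.0015 0 0 0 1' >/dev/null && python3 ck.py N 7.2 &&
python3 -m creep '0 .0024 -.0015 0 0 0 1;0 .0024 -.0014 0 0 0 1' >/dev/null && python3 ck.py N 7.2
python3 -c "
from h import *
st('N',4,.1)"
```

```text
t 6.95 th 0.539 r 0.1337 side -0.0001 drag 3.82 radial -8.68 grip 20.0 w 0.0116
t 7.15 th 0.574 r 0.1340 side -0.0001 drag 4.52 radial -17.56 grip 20.0 w 0.0111
t 7.35 th 0.606 r 0.1341 side -0.0001 drag 4.42 radial -14.72 grip 20.0 w 0.0112
t 7.55 th 0.638 r 0.1342 side -0.0001 drag 4.58 radial -13.03 grip 20.0 w 0.0109
t 7.75 th 0.670 r 0.1344 side -0.0001 drag 4.07 radial -13.68 grip 20.0 w 0.0111
t 7.95 th 0.703 r 0.1345 side -0.0001 drag 4.16 radial -15.73 grip 20.0 w 0.0113
t 8.15 th 0.735 r 0.1347 side -0.0001 drag 3.57 radial -11.41 grip 20.0 w 0.0115
t 8.15 th 0.735 r 0.1347 side -0.0001 drag 3.57 radial -11.41 grip 20.0 w 0.0115
  ->0.835 [ 0.      0.0149 -0.0078]
  ->0.935 [ 0.      0.0156 -0.0063]
  ->1.035 [ 0.      0.0162 -0.0047]
  ->1.135 [ 0.0001  0.0165 -0.0031]
```

```bash
python3 -m creep '0 .0027 -.0011 0 0 0 1;0 .0026 -.0011 0 0 0 1' >/dev/null && python3 ck.py N 7 &&
python3 -m creep '0 .0025 -.0013 0 0 0 1;0 .0025 -.0012 0 0 0 1' >/dev/null && python3 ck.py N 7 &&
python3 -m creep '0 .0025 -.0012 0 0 0 1;0 .0025 -.0012 0 0 0 1' >/dev/null && python3 ck.py N 7 &&
python3 -m creep '0 .0026 -.0011 0 0 0 1;0 .0026 -.0011 0 0 0 1' >/dev/null && python3 ck.py N 7 &&
python3 -m creep '0 .0026 -.001 0 0 0 1;0 .0026 -.001 0 0 0 1' >/dev/null && python3 ck.py N 7 &&
python3 -m creep '0 .0026 -.001 0 0 0 1;0 .0026 -.001 0 0 0 1' >/dev/null && python3 ck.py N 7 &&
python3 -m creep '0 .0027 -.0008 0 0 0 1;0 .0027 -.0008 0 0 0 1' >/dev/null && python3 ck.py N 7
python3 -c "
from h import *
st('N',5,.1)"
```

```text
t 8.35 th 0.770 r 0.1346 side -0.0002 drag 3.45 radial 3.13 grip 20.0 w 0.0112
t 8.55 th 0.804 r 0.1348 side -0.0002 drag 3.44 radial 8.30 grip 20.0 w 0.0112
t 8.75 th 0.838 r 0.1350 side -0.0002 drag 4.15 radial 6.90 grip 20.0 w 0.0115
t 8.95 th 0.871 r 0.1351 side -0.0002 drag 6.61 radial 11.83 grip 20.0 w 0.0115
t 9.15 th 0.893 r 0.1352 side -0.0003 drag 14.34 radial 17.60 grip 20.0 w 0.0113
t 9.15 th 0.893 r 0.1352 side -0.0003 drag 14.34 radial 17.60 grip 20.0 w 0.0113
  ->0.993 [ 0.0001  0.016  -0.0054]
  ->1.093 [ 0.0001  0.0165 -0.0038]
  ->1.193 [ 0.0001  0.0168 -0.0022]
  ->1.293 [ 0.0001  0.0169 -0.0005]
  ->1.393 [0.0001 0.0169 0.0012]
```

```bash
python3 -m creep '0 -.004 .0011 0 0 0 1;0 -.004 .0012 0 0 0 1' | grep force; python3 - <<'E'
import re
s=open('h.py').read()
s=s.replace('"N":[.5758,-.2284,-.1442]','"N":[.5778,-.2287,-.1442]').replace('u=d[2]-.08;','u=d[2]-HZ[b];').replace('BAR=.134','HZ={"N":.082,"P":.08}')
open('h.py','w').write(s)
E
python3 -c "
from h import *
st('N',8,-.1)"
```

```text
contact_force: [1.3, -1.8, 0.6]
grip_force: 20.0
t 9.35 th 0.841 r 0.1343 side -0.0002 drag -1.63 radial -0.04 grip 20.0 w 0.0111
  ->0.741 [-0.     -0.0149  0.0077]
  ->0.641 [-0.     -0.0141  0.0091]
  ->0.541 [-0.     -0.0131  0.0105]
  ->0.441 [-0.     -0.012   0.0118]
  ->0.341 [-0.     -0.0108  0.0129]
  ->0.241 [-0.     -0.0094  0.0139]
  ->0.141 [-0.     -0.008   0.0148]
  ->0.041 [-0.     -0.0065  0.0155]
```

```bash
python3 -m creep '0 -.0051 .0024 0 0 0 1;0 -.005 .0026 0 0 0 1;0 -.0049 .0027 0 0 0 1;0 -.0048 .0029 0 0 0 1;0 -.0047 .003 0 0 0 1;0 -.0046 .0032 0 0 0 1;0 -.0045 .0034 0 0 0 1;0 -.0044 .0035 0 0 0 1;0 -.0042 .0036 0 0 0 1' >/dev/null;python3 -c "
from h import *
st('N',6,-.1)"
```

```text
t 10.25 th 0.530 r 0.1341 side 0.0002 drag -2.60 radial -0.94 grip 20.0 w 0.0111
  ->0.430 [-0.     -0.0118  0.0119]
  ->0.330 [-0.     -0.0106  0.013 ]
  ->0.230 [-0.     -0.0092  0.014 ]
  ->0.130 [-0.     -0.0078  0.0148]
  ->0.030 [-0.     -0.0063  0.0155]
  ->-0.070 [-0.     -0.0047  0.0161]
```

```bash
python3 -m creep '0 -.004 .0038 0 0 0 1;0 -.0039 .004 0 0 0 1;0 -.0038 .0041 0 0 0 1;0 -.0037 .0042 0 0 0 1;0 -.0035 .0043 0 0 0 1;0 -.0034 .0045 0 0 0 1;0 -.0032 .0046 0 0 0 1;0 -.0031 .0047 0 0 0 1;0 -.0029 .0048 0 0 0 1;0 -.0028 .0049 0 0 0 1;0 -.0026 .005 0 0 0 1;0 -.0012 .0025 0 0 0 1' >/dev/null;python3 -c "
from h import *
st('N',2,-.1)"
```

```text
t 11.45 th 0.143 r 0.1341 side 0.0002 drag -2.23 radial 3.28 grip 20.0 w 0.0115
  ->0.043 [-0.     -0.0064  0.0155]
  ->-0.057 [-0.     -0.0049  0.016 ]
```

```bash
python3 -m creep '0 -.0011 .0022 0 0 0 1;0 -.0011 .0023 0 0 0 1;0 -.001 .0023 0 0 0 1;0 -.001 .0023 0 0 0 1;0 -.001 .0023 0 0 0 1;0 -.0009 .0023 0 0 0 1' >/dev/null;python3 -c "
from h import *
st('N')"
python3 -m creep '0 -.0005 .0012 0 0 0 1;0 -.0005 .0012 0 0 0 1;0 -.0005 .0012 0 0 0 1' >/dev/null;python3 -c "
from h import *
st('N',1,-.05)"
```

```text
t 12.05 th 0.056 r 0.1343 side 0.0003 drag -1.72 radial 3.42 grip 20.0 w 0.0115
t 12.35 th 0.034 r 0.1343 side 0.0003 drag -1.19 radial 3.41 grip 20.0 w 0.0114
  ->-0.016 [-0.     -0.0026  0.008 ]
```

```bash
cat > ckc.py <<'E'
import sys; from h import st
sys.exit(int(st(sys.argv[1])<-5))
E
python3 -m creep '0 -.0005 .0012 0 0 0 1' >/dev/null;python3 ckc.py N &&
python3 -m creep '0 -.0004 .0012 0 0 0 1' >/dev/null;python3 ckc.py N &&
python3 -m creep '0 -.0004 .0012 0 0 0 1' >/dev/null&&python3 ckc.py N &&
python3 -m creep '0 -.0004 .0012 0 0 0 1' >/dev/null&&python3 ckc.py N &&
python3 -m creep '0 -.0004 .0012 0 0 0 1' >/dev/null&&python3 ckc.py N &&
python3 -m creep '0 -.0004 .0012 0 0 0 1' >/dev/null&&python3 ckc.py N &&
python3 -m creep '0 -.0004 .0012 0 0 0 1' >/dev/null&&python3 ckc.py N
```

```text
t 12.45 th 0.026 r 0.1344 side 0.0002 drag -2.98 radial 4.51 grip 20.0 w 0.0111
t 12.55 th 0.019 r 0.1344 side 0.0003 drag -2.68 radial 3.73 grip 20.0 w 0.0115
t 12.65 th 0.011 r 0.1344 side 0.0002 drag -1.36 radial 3.03 grip 20.0 w 0.0111
t 12.75 th 0.003 r 0.1344 side 0.0002 drag -1.74 radial 3.83 grip 20.0 w 0.0113
t 12.85 th -0.004 r 0.1344 side 0.0002 drag -1.90 radial 3.79 grip 20.0 w 0.0115
t 12.95 th -0.012 r 0.1344 side 0.0002 drag -2.25 radial 2.73 grip 20.0 w 0.0112
t 13.05 th -0.020 r 0.1345 side 0.0003 drag -2.06 radial 4.31 grip 20.0 w 0.0109
```

```bash
python3 -m creep '0 -.0004 .0012 0 0 0 1' >/dev/null&&python3 ckc.py N &&
python3 -m creep '0 -.0003 .0012 0 0 0 1' >/dev/null&&python3 ckc.py N &&
python3 -m creep '0 -.0003 .0008 0 0 0 1' >/dev/null&&python3 ckc.py N &&
python3 -m creep '0 -.0003 .0008 0 0 0 1' >/dev/null&&python3 ckc.py N &&
python3 -m creep '0 -.0003 .0008 0 0 0 1' >/dev/null&&python3 ckc.py N 
python3 -c "
from workcell import env;print(env.get_obs()['tcp_pos'])"
```

```text
t 13.15 th -0.027 r 0.1345 side 0.0002 drag -1.10 radial 3.58 grip 20.0 w 0.0109
t 13.25 th -0.034 r 0.1345 side 0.0003 drag -2.31 radial 3.53 grip 20.0 w 0.0115
t 13.35 th -0.039 r 0.1345 side 0.0002 drag -6.61 radial 5.52 grip 20.0 w 0.0109
[ 0.49135443 -0.21589975  0.09808176]
```

```bash
python3 -m creep '0 -.0001 .0006 0 0 0 1;0 0 0 0 0 0 1' >/dev/null;python3 ckc.py N
python3 -m creep '0 0 -.0006 0 0 0 -.2;0 0 0 0 0 0 -.2;0 0 0 0 0 0 -.2;0 0 0 0 0 0 -.2;0 0 0 0 0 0 -.2;0 0 -.01 0 0 0 -.2;0 0 -.03 0 0 0 -.5;0 0 -.04 0 0 0 -1;0 0 -.045 0 0 0 -1;0 0 0 0 0 0 -1'
python3 - <<'E'
from h import *
from workcell import eyes
go([.4851,.1773,.19],np.pi/2+.0384)
c=eyes.read_camera("scene");i=c["color"][200:320,180:340,::-1];cv2.imwrite("pics/s2.png",cv2.resize(i,None,fx=4,fy=4,interpolation=cv2.INTER_CUBIC))
E
```

```text
t 13.55 th -0.040 r 0.1345 side 0.0002 drag -7.05 radial 6.62 grip 20.0 w 0.0112
t: 14.55
tcp_pos: [0.4937, -0.2167, 0.2032]
ee_rot: [3.135, 0.002, 1.423]
contact_force: [0.1, 0.3, -0.1]
gripper_width: 0.085
grip_force: 0.0
t 14.55 pos [ 0.4937 -0.2167  0.2032] rpy [3.135e+00 2.000e-03 1.423e+00] shift [ 0.4857 -0.0831  0.0152] turn [ 0.095  0.031 -2.66 ] q7 0.08
```

View pics/s2.png

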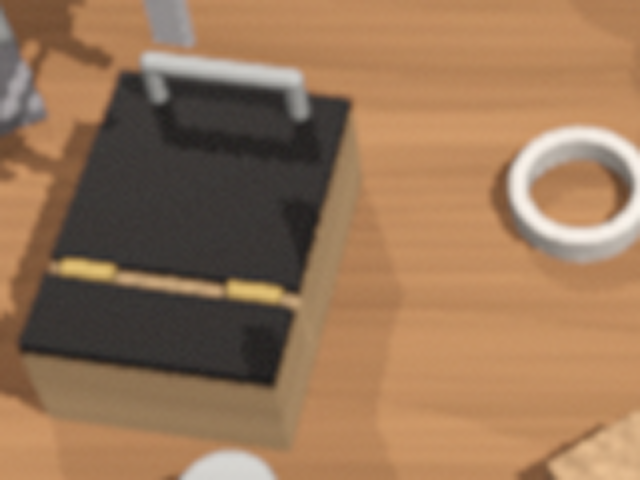

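The lid of the −y box looks shut, with an even gap at the front. Next is the +y box.

```bash
python3 -m creep '.0486 -.0083 0 0 0 0 -1;.0486 -.0083 0 0 0 0 -1;.0486 -.0083 0 0 0 0 -1;.0486 -.0083 0 0 0 0 -1;.0486 -.0083 0 0 0 0 -1;.0486 -.0083 0 0 0 0 -1;.0486 -.0083 0 0 0 0 -1;.0486 -.0083 0 0 0 0 -1;.0486 -.0083 0 0 0 0 -1;.0486 -.0083 0 0 0 0 -1;0 0 0 .1 0 -.89 -1;0 0 0 0 0 -.89 -1;0 0 0 0 0 -.89 -1;0 0 0 0 0 0 -1' >/dev/null
python3 - <<'E'
from h import *
from workcell import env,eyes
go([.4851,.1773,.1035],np.pi/2+.0384)
c=eyes.read_camera("wrist");cv2.imwrite("pics/w2.png",c["color"][:,:,::-1])
q=cv2.projectPoints(model([*BOX["P"],.0166]),np.array(c["rvec"],float),np.array(c["tvec"],float),np.array(c["mtx"]),None)[0][:,0];print(q.round(0).tolist())
E
```

```text
t 16.0 pos [0.4824 0.1782 0.1976] rpy [-3.134e+00 -1.000e-03  1.611e+00] shift [-0.0014  0.0043  0.1176] turn [-0.115 -0.014  0.031] q7 -0.57
[[575.0, 148.0], [542.0, 327.0], [326.0, 256.0], [303.0, 148.0], [305.0, 327.0]]
```

View pics/w2.png

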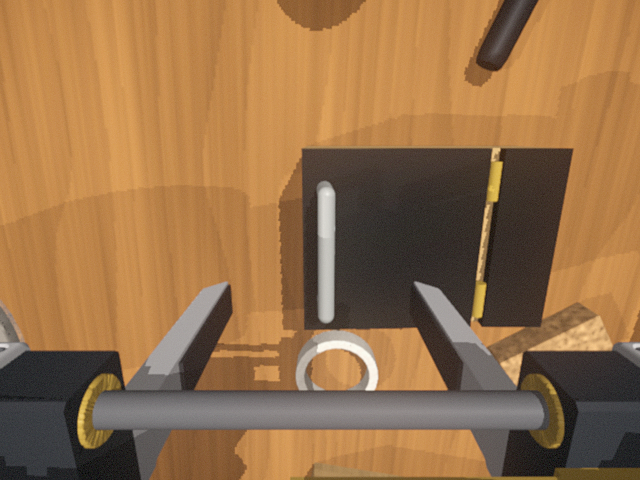

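The bar is at (326,254), against a prediction of (326,256). I'll correct by 3.6 mm and grasp it.

```bash
python3 -m creep '-.0014 .0048 .03 -.11 0 .03 -1;0 0 .03 0 0 0 -1;0 0 .03 0 0 0 -.5;0 0 .017 0 0 0 0;0 0 .009 0 0 0 .5;0 0 0 0 0 0 1;0 0 0 0 0 0 1;0 0 0 0 0 0 1;0 0 0 0 0 0 1;0 0 0 0 0 0 1;0 0 0 0 0 0 1;0 0 0 0 0 0 1;0 0 0 0 0 0 1;0 0 0 0 0 0 1' 20
python3 -c "
from h import *
st('P',10,.1)"
```

```text
t: 17.45
tcp_pos: [0.4856, 0.1773, 0.1051]
ee_rot: [-3.141, -0.001, 1.608]
contact_force: [-5.3, -0.6, 2.3]
gripper_width: 0.0111
grip_force: 20.0
t 17.45 th 0.032 r 0.1343 side 0.0001 drag -0.40 radial 5.80 grip 20.0 w 0.0111
  ->0.132 [ 0.      0.0063 -0.0156]
  ->0.232 [ 0.      0.0078 -0.0149]
  ->0.332 [ 0.      0.0093 -0.014 ]
  ->0.432 [ 0.      0.0106 -0.013 ]
  ->0.532 [ 0.      0.0118 -0.0119]
  ->0.632 [ 0.      0.013  -0.0106]
  ->0.732 [ 0.      0.014  -0.0093]
  ->0.832 [ 0.      0.0148 -0.0078]
  ->0.932 [ 0.      0.0155 -0.0063]
  ->1.032 [ 0.      0.0161 -0.0047]
```

```bash
python3 -m creep '0 .0015 -.0052 0 0 0 1;0 .0021 -.0052 0 0 0 1;0 .0023 -.0051 0 0 0 1;0 .0025 -.005 0 0 0 1;0 .0026 -.005 0 0 0 1;0 .0027 -.0049 0 0 0 1;0 .0029 -.0048 0 0 0 1;0 .0031 -.0047 0 0 0 1;0 .0033 -.0046 0 0 0 1' >/dev/null
python3 ck.py P 7 && python3 -m creep '0 .0033 -.0045 0 0 0 1;0 .0035 -.0044 0 0 0 1' >/dev/null; python3 -c "
from h import *
st('P')"
```

```text
t 18.35 th 0.335 r 0.1349 side 0.0001 drag 4.24 radial 8.42 grip 20.0 w 0.0111
t 18.55 th 0.401 r 0.1351 side 0.0001 drag 4.09 radial 9.10 grip 20.0 w 0.0114
```

```bash
python3 -m creep '0 .0014 -.0024 0 0 0 1;0 .0016 -.0023 0 0 0 1' >/dev/null && python3 ck.py P 7 &&
python3 -m creep '0 .0018 -.0021 0 0 0 1;0 .0018 -.0021 0 0 0 1' >/dev/null && python3 ck.py P 7 &&
python3 -m creep '0 .0019 -.002 0 0 0 1;0 .0019 -.002 0 0 0 1' >/dev/null && python3 ck.py P 7 &&
python3 -m creep '0 .002 -.0019 0 0 0 1;0 .002 -.0019 0 0 0 1' >/dev/null && python3 ck.py P 7 &&
python3 -m creep '0 .0021 -.0018 0 0 0 1;0 .0021 -.0018 0 0 0 1' >/dev/null && python3 ck.py P 7 &&
python3 -m creep '0 .0022 -.0017 0 0 0 1;0 .0022 -.0017 0 0 0 1' >/dev/null && python3 ck.py P 7 &&
python3 -m creep '0 .0022 -.0016 0 0 0 1;0 .0023 -.0016 0 0 0 1' >/dev/null && python3 ck.py P 7 
python3 -c "
from h import *
st('P',9,.1)"
```

```text
t 18.75 th 0.437 r 0.1354 side 0.0001 drag 5.09 radial 0.24 grip 20.0 w 0.0115
t 18.95 th 0.469 r 0.1355 side 0.0001 drag 4.48 radial 2.68 grip 20.0 w 0.0115
t 19.15 th 0.502 r 0.1356 side 0.0001 drag 3.64 radial 2.74 grip 20.0 w 0.0112
t 19.35 th 0.534 r 0.1357 side 0.0001 drag 4.68 radial 5.62 grip 20.0 w 0.0115
t 19.55 th 0.566 r 0.1358 side 0.0001 drag 4.27 radial 7.51 grip 20.0 w 0.0113
t 19.75 th 0.598 r 0.1360 side 0.0002 drag 5.05 radial 12.81 grip 20.0 w 0.0108
t 19.95 th 0.630 r 0.1361 side 0.0002 drag 4.84 radial 18.29 grip 20.0 w 0.0115
t 19.95 th 0.630 r 0.1361 side 0.0002 drag 4.84 radial 18.29 grip 20.0 w 0.0115
  ->0.730 [ 0.      0.0141 -0.0094]
  ->0.830 [ 0.     0.015 -0.008]
  ->0.930 [ 0.      0.0157 -0.0065]
  ->1.030 [ 0.      0.0163 -0.0048]
  ->1.130 [ 0.      0.0167 -0.0032]
  ->1.230 [ 0.      0.0169 -0.0015]
  ->1.330 [0.     0.017  0.0002]
  ->1.430 [0.     0.0169 0.0019]
  ->1.530 [0.     0.0166 0.0036]
```

```bash
sed -i 's/"P":.08}/"P":.0832}/' h.py
python3 -m creep '0 .002 -.0021 0 0 0 1;0 .002 -.0021 0 0 0 1' >/dev/null && python3 ck.py P 7 &&
python3 -m creep '0 .0023 -.0019 0 0 0 1;0 .0023 -.0018 0 0 0 1' >/dev/null && python3 ck.py P 7 &&
python3 -m creep '0 .0023 -.0016 0 0 0 1;0 .0023 -.0016 0 0 0 1' >/dev/null && python3 ck.py P 7 &&
python3 -m creep '0 .0024 -.0015 0 0 0 1;0 .0024 -.0015 0 0 0 1' >/dev/null && python3 ck.py P 7 &&
python3 -m creep '0 .0024 -.0014 0 0 0 1;0 .0024 -.0014 0 0 0 1' >/dev/null && python3 ck.py P 7 &&
python3 -m creep '0 .0025 -.0013 0 0 0 1;0 .0025 -.0012 0 0 0 1' >/dev/null && python3 ck.py P 7
python3 -c "
from h import *
st('P',8,.1)"
```

```text
t 20.15 th 0.653 r 0.1338 side 0.0001 drag 4.21 radial 3.07 grip 20.0 w 0.0113
t 20.35 th 0.689 r 0.1340 side 0.0001 drag 4.76 radial 0.38 grip 20.0 w 0.0113
t 20.55 th 0.723 r 0.1341 side 0.0001 drag 4.73 radial 1.93 grip 20.0 w 0.0115
t 20.75 th 0.756 r 0.1343 side 0.0002 drag 4.07 radial 3.99 grip 20.0 w 0.0116
t 20.95 th 0.790 r 0.1344 side 0.0002 drag 3.60 radial 2.39 grip 20.0 w 0.0118
t 21.15 th 0.823 r 0.1345 side 0.0002 drag 4.41 radial 4.54 grip 20.0 w 0.0111
t 21.15 th 0.823 r 0.1345 side 0.0002 drag 4.41 radial 4.54 grip 20.0 w 0.0111
  ->0.923 [ 0.      0.0155 -0.0065]
  ->1.023 [ 0.      0.0161 -0.0049]
  ->1.123 [ 0.      0.0165 -0.0032]
  ->1.223 [ 0.      0.0167 -0.0016]
  ->1.323 [0.     0.0168 0.0001]
  ->1.423 [0.     0.0167 0.0018]
  ->1.523 [0.     0.0165 0.0034]
  ->1.623 [0.     0.016  0.0051]
```

```bash
python3 -m creep '0 .0025 -.0014 0 0 0 1;0 .0025 -.0013 0 0 0 1' >/dev/null && python3 ck.py P 7 &&
python3 -m creep '0 .0026 -.0011 0 0 0 1;0 .0026 -.0011 0 0 0 1' >/dev/null && python3 ck.py P 7 &&
python3 -m creep '0 .0026 -.0011 0 0 0 1;0 .0026 -.001 0 0 0 1' >/dev/null && python3 ck.py P 7 &&
python3 -m creep '0 .0027 -.0009 0 0 0 1;0 .0027 -.0009 0 0 0 1' >/dev/null && python3 ck.py P 7 &&
python3 -m creep '0 .0027 -.0008 0 0 0 1;0 .0027 -.0008 0 0 0 1' >/dev/null && python3 ck.py P 7 &&
python3 -m creep '0 .0028 -.0007 0 0 0 1;0 .0028 -.0006 0 0 0 1' >/dev/null && python3 ck.py P 7 &&
python3 -m creep '0 .0028 -.0006 0 0 0 1;0 .0028 -.0005 0 0 0 1' >/dev/null && python3 ck.py P 7
python3 -c "
from h import *
st('P',6,.1)"
```

```text
t 21.35 th 0.857 r 0.1347 side 0.0002 drag 4.35 radial 2.50 grip 20.0 w 0.0114
t 21.55 th 0.891 r 0.1348 side 0.0002 drag 4.37 radial 4.93 grip 20.0 w 0.0113
t 21.75 th 0.925 r 0.1350 side 0.0002 drag 5.03 radial 4.66 grip 20.0 w 0.0114
t 21.95 th 0.959 r 0.1352 side 0.0002 drag 4.35 radial 8.59 grip 20.0 w 0.0113
t 22.15 th 0.993 r 0.1351 side 0.0002 drag 3.64 radial 3.11 grip 20.0 w 0.0114
t 22.35 th 1.027 r 0.1349 side 0.0001 drag 4.90 radial 6.08 grip 20.0 w 0.0112
t 22.55 th 1.061 r 0.1348 side 0.0000 drag 4.40 radial 5.36 grip 20.0 w 0.0115
t 22.55 th 1.061 r 0.1348 side 0.0000 drag 4.40 radial 5.36 grip 20.0 w 0.0115
  ->1.161 [ 0.      0.0166 -0.0026]
  ->1.261 [ 0.      0.0168 -0.0009]
  ->1.361 [0.     0.0168 0.0008]
  ->1.461 [0.     0.0167 0.0024]
  ->1.561 [0.     0.0163 0.0041]
  ->1.661 [0.     0.0159 0.0057]
```

```bash
python3 -m creep '0 .0038 -.0008 0 0 0 1;0 .0038 -.0006 0 0 0 1;0 .0038 -.0005 0 0 0 1;0 .0038 -.0004 0 0 0 1' >/dev/null && python3 ck.py P 7.5 &&
python3 -m creep '0 .0038 -.0003 0 0 0 1;0 .0038 -.0002 0 0 0 1;0 .0038 -.0001 0 0 0 1;0 .0038 0 0 0 0 1' >/dev/null && python3 ck.py P 7.5 &&
python3 -m creep '0 .0038 .0001 0 0 0 1;0 .0038 .0002 0 0 0 1;0 .0038 .0003 0 0 0 1' >/dev/null && python3 ck.py P 7.5
python3 -c "
from h import *
st('P',3,.1)"
```

```text
t 22.95 th 1.153 r 0.1344 side -0.0000 drag 3.18 radial 3.50 grip 20.0 w 0.0114
t 23.35 th 1.243 r 0.1338 side -0.0000 drag 3.49 radial 4.25 grip 20.0 w 0.0115
t 23.65 th 1.312 r 0.1334 side -0.0000 drag 3.00 radial 4.96 grip 20.0 w 0.0114
t 23.65 th 1.312 r 0.1334 side -0.0000 drag 3.00 radial 4.96 grip 20.0 w 0.0114
  ->1.412 [0.     0.0166 0.0016]
  ->1.512 [0.     0.0163 0.0032]
  ->1.612 [0.     0.0159 0.0048]
```

```bash
python3 -m creep '0 .0034 .0003 0 0 0 1;0 .0033 .0003 0 0 0 1;0 .0033 .0003 0 0 0 1;0 .0033 .0004 0 0 0 1;0 .0025 .0003 0 0 0 1;0 0 0 0 0 0 1' >/dev/null ; python3 ck.py P 7.5
python3 - <<'E'
from h import *
from workcell import eyes
c=eyes.read_camera("scene");i=c["color"][130:310,330:490,::-1];cv2.imwrite("pics/s3.png",cv2.resize(i,None,fx=3.3,fy=3.3,interpolation=cv2.INTER_CUBIC))
E
```

```text
t 24.25 th 1.408 r 0.1331 side -0.0002 drag -0.93 radial 0.96 grip 20.0 w 0.0113
```

View pics/s3.png

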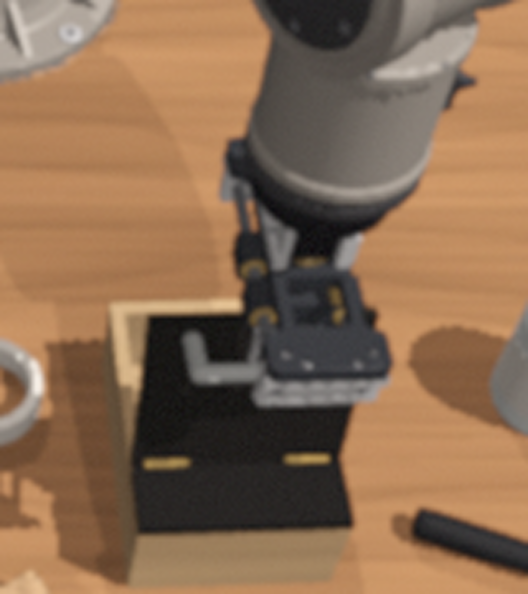

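The lid stands open with the gripper still on the bar. I'll open the fingers slightly, then withdraw straight up.

```bash
python3 -m creep '0 0 0 0 0 0 .56;0 0 0 0 0 0 .56;0 0 0 0 0 0 .56;0 0 0 0 0 0 .56' 
python3 -m creep '0 0 -.006 0 0 0 .56;0 0 -.01 0 0 0 .56;0 0 -.015 0 0 0 .56;0 0 -.02 0 0 0 .56;0 0 -.03 0 0 0 .56;0 0 -.04 0 0 0 .56;0 -.05 0 0 0 0 .56;0 -.05 0 0 0 0 .56;-.05 -.03 0 0 0 0 .56;-.05 -.02 0 0 0 0 .56;-.05 0 0 0 0 0 .56;-.05 0 0 0 0 0 .56;0 0 0 0 0 0 .56'
python3 - <<'E'
from h import *
from workcell import eyes
C=[eyes.read_camera(n)["color"][:,:,::-1] for n in("top","scene")]
a=[cv2.resize(C[0][160:290,110:480],(800,281)),cv2.resize(C[1][190:320,110:480],(800,281))]
cv2.imwrite("pics/f.png",np.vstack(a))
E
```

```text
t: 24.7
tcp_pos: [0.6305, 0.1823, 0.1961]
ee_rot: [3.141, -0.001, 1.608]
contact_force: [0.6, -0.8, 0.2]
gripper_width: 0.021
grip_force: 0.0
t: 26.0
tcp_pos: [0.5167, 0.0129, 0.294]
ee_rot: [3.139, 0.001, 1.601]
contact_force: [0.3, -0.3, 0.2]
gripper_width: 0.0206
grip_force: 0.0
```

View pics/f.png

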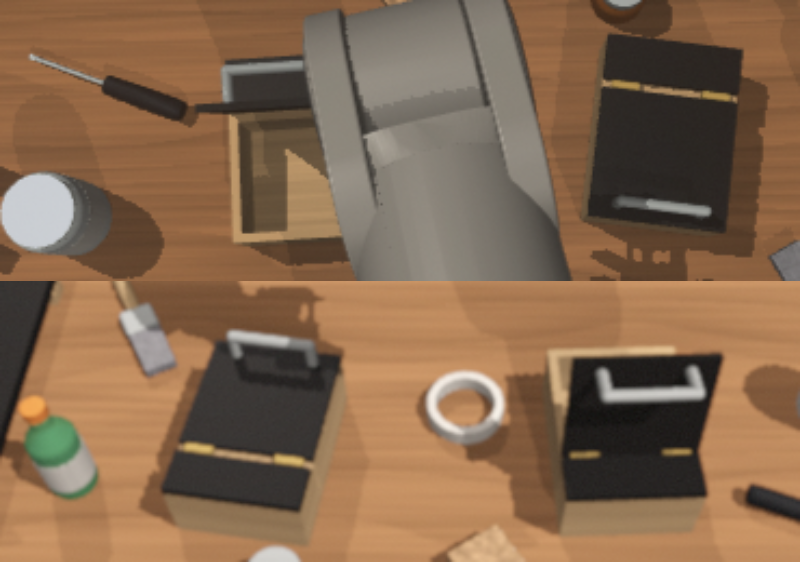

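The −y lid looks shut and the +y lid stands open, with the gripper clear. I'll check both angles numerically before handing in.

```bash
python3 - <<'E'
from h import *
from workcell import eyes
C={n:eyes.read_camera(n) for n in("top","scene")}
s=370/800;k=130/281
o={"P":("scene",[(653,393),(720,354),(573,358)]),"N":("scene",[(272,341),(342,353),(222,345)]),"N2":("top",[(662,208),(586,217),(727,231)])}
B={"P":[.5699,.1805,.0384],"N":[.5758,-.2284,-.1442]}
for b,(n,l) in o.items():
    c=C[n];off=(281,190) if n=="scene" else (0,160)
    px=np.array([(110+x*s,off[1]+(y-off[0])*k) for x,y in l])
    f=lambda p:(cv2.projectPoints(model([*B[b[0]],p[0]])[2:],np.array(c["rvec"],float),np.array(c["tvec"],float),np.array(c["mtx"]),None)[0][:,0]-px).ravel()
    r=least_squares(f,[1.4 if b=="P" else .02]);print(b,r.x.round(3),f(r.x).round(1))
E
```

```text
P [1.385] [-1.  -0.7  1.1  0.4 -0.6  0.3]
N [-0.048] [-0.3  0.6 -0.3  1.9 -2.5 -1.4]
N2 [-0.033] [ 0.3 -0.4  0.7 -0.6 -1.1  0.6]
```

The fit puts the free lid at about 1.39 rad. The binding lid is on its stop, at about 0 within the error of the fit.

```bash
python3 -c "
from workcell import finish_job
print(finish_job())"
```

```text
the job is handed in; nothing more can be done
None
```

I handed the job in at about 26 s: the lid of the box on the robot's right (−y) binds from about 0.85 rad and is fully shut, and the free lid on the left (+y) is wide open at about 1.39 rad; one reading on the binding lid reached about 10 N above its usual drag, right at the strain limit, before I backed off, and I did not re-measure the bystanders, though the arm never touched them as far as I could see.

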